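# Switch off the vial warmer and hold its sprung lid half open

### The arm

A 6-joint arm with a two-finger parallel gripper is mounted at the origin on a cart in front of the work surface, level with it; the furniture and walls round the work are solid. World frame = base frame: x ahead of the robot, y to its left, z up, the work surface at z = 0. Lengths are in m, angles in rad, forces in N, time in s.
With the tool pointing down it reaches from about 0.3 to 0.775 m from the base axis. Payload 14.6 kg.
Tool frame: the origin (TCP) lies at the very end of the fingers, on their centre line; the grasp point (between the pads) lies 19 mm behind it; z points along the fingers, y is the line along which they close (so a half turn about z gives the same grasp; the last joint's range is limited). The gripper opens to 94 mm and grips with 3 to 60 N. Pads are 16 mm wide; open, the fingers measure 119 mm over their backs; the gripper's body (75 mm by 177 mm) begins 78 mm behind the grasp point.
Start: joints at [-1.242, 0.3, 1.521, -0, 1.321, -0.067], TCP at [0.212, -0.507, 0.205] pointing down, gripper open.
Joint ranges: [-3.03, 3.03], [-0.79, 2.21], [0.23, 2.52], [-1.04, 4.18], [0, 3.07], [-2.55, 2.55]. Speed limits (rad/s): [2.22, 2.22, 2.57, 3.14, 3.14, 3.14].

### API

Orientations are given as [roll, pitch, yaw] about the fixed x, y, z axes, in that order (R = Rz(yaw) Ry(pitch) Rx(roll)).
In Python, from station import status, vision, order, silhouettes gives the robot as it stands. The module is installed in compiled form; this text tells all that it offers.
- The arm moves only by the shell command python3 -m pendant 'ROWS' [FORCE]. ROWS is JSON, one flat list of numbers, 7 for each row, row after row: the shift along the tool's x, y, z in units of 500 mm (1.0 is 500 mm), then the turn, a rotation vector about the tool's x, y, z in units of 90 degrees (1.0 is 90 degrees), then the opening, from -1 (shut) to 1 (fully open). A call has 1 to 12 rows; each row is the pose to reach, as a shift and turn from the pose commanded when the call began, along the tool's axes at that moment; what a row does not reach only later rows make up. A row lasts 1/10 s, in which the tool goes at most 50 mm and 8.59 degrees, less where a joint would pass 70% of its speed; a pose out of reach is approached as far as the arm can. A call with a number of a shift or a turn outside -1 to 1 is refused whole. A call with a gripper value outside its range is refused whole. The fingers move at their own pace and stop on an object; FORCE is the grip in N (left out, the last holds). Time passes only in rows, so rows that repeat a pose let the fingers close. It gives the time, the measured TCP pose, the force, the opening and the grip force at its end, in the units of the state.
- status.get_obs(): the state, without advancing time (a new reading comes with each control period).
- vision.camera(name): name is "side" or "top" or "wrist"; returns a dict with "pixels" (384x512x3 uint8, red, green, blue), "K" (3x3 intrinsics, pixels), "R" (3x3) and "t" (3): a world point X has camera coordinates R X + t. Camera axes: x right, y down, z forward; pixel columns grow to the right and rows downward; lengths in m; the calibration is good to about 2 mm. A picture is of the moment at which its call begins. There is no depth.
- order.hand_in(): hands the job in; it is judged then, once.
Trained networks look in a picture, given as the dict that the camera call returned (one of the last four; its "shot" number tells which), for a name from the list of things; names that differ only in an ending like _2 or _b are one class to them, and where a whole thing is asked for, a point or a joint stands for the part that bears it (a point fixed in the world has none). Each returns a list of dicts, best first, with "score" (0 to 1); they miss things now and then, are a little off and sometimes report something else, mostly with a low value. They report only what shows in the picture. A call takes as long as a camera call.
- silhouettes(target, picture): "region" (384x512 bool, what is visible of it) and "extent" ([left, top, right, bottom] in pixels, round what is visible of it).
The state is a dict: "time_s": time; "qpos": joint angles; "joint_vel": joint speeds; "tau": joint torques, N m; "ee_pos": TCP position; "eef_rot": TCP orientation; "force": force on the tool from outside, world axes, zero at the start; "moment": the same for the moment, N m; "grip_width": finger opening in m; "grip_force": force on a finger pad.
Only numpy, scipy, OpenCV 4.12 (cv2) and the standard library are available. Lean on these libraries where they do the work, as an engineer would, in place of code of your own. Each camera call takes 0.05 s, during which the arm holds its last target. There are 200 camera calls.

### The job

Switch off the vial warmer by turning the heat knob on its top anticlockwise as far as it goes, leaving the lid shut meanwhile. Then lift the lid with the fingers and keep holding it still, open at 45 degrees, so that the vials inside can cool; it springs shut if let go, so finish while still holding it. Leave the other things on the worktop where they are.

Things in the scene. Friction and masses are not known exactly. Their poses are not given: they have to be found in the camera images.
- warmer: Vial warmer: white box fixed to the worktop, 160 mm deep (x), 100 mm high. Origin at worktop level under the centre of the lidded chamber; x to its back (away from the robot at yaw 0), y to its left, z up; yaw within 0.25 rad. Chamber spans y -98 to +98 mm; beyond it on the right (y -98 to -228) is a flat control wing, top 100 mm high, carrying the knob.
- heat_knob (a joint): Angle of the heat knob, rad: 0 at the anticlockwise end stop (off), growing clockwise seen from above, to 4.6 at the other stop. It starts 0.6 to 1.3 rad from off. Light friction (0.03 N m), no spring: it stays where it is left.
- heat_knob_grip (a point): On the knob's vertical axis at grip height, (-15, -163, 137) mm in the warmer's frame. Black disc 44 mm across with an upright bar grip 42 mm long, 14 mm wide, its top 7 mm above this point, its foot 23 mm below. The point turns with the knob: x along the bar, z up. White line at the bar's -x end; at off that end points to the warmer's front.
- lid (a joint): Opening angle of the lid, rad: 0 shut (level), growing as the front edge rises, 0.785 is 45 degrees, stop at 1.5. A spring and its weight shut it from any angle; about 2 N at the bar holds it at 45 degrees. The lid is a grey frame with a clear pane, 160 mm deep, 192 wide, 12 thick, its top 113 mm above the worktop when shut.
- hinge_axis (a point): Middle of the lid's hinge axis, fixed to the warmer at (80, 0, 106) mm in its frame, at the back of the chamber; the axis runs along the warmer's y.
- lid_bar (a point): Middle of the lid's handle: round steel bar, 10 mm diameter, 110 mm long, along the warmer's y, on two 10 mm posts 100 mm apart, 40 mm above the lid's top near its front edge. Lid shut: 146 mm to the front (-x) of the hinge axis and 47 mm above it, 153 mm above the worktop; it swings about the hinge axis with the lid.
- stamp: Bystander: hand date stamp standing on its foot, 25x36x70 mm, origin centre of underside.
- loose_vial: Bystander: stoppered vial, 29 mm diameter, 55 mm high, standing outside the warmer, origin centre of underside.
- flat_carton: Bystander: medicine carton lying flat, 43x99x60 mm, origin centre of underside.
- gel: Bystander: pump bottle of hand gel, 60x77x173 mm, origin centre of underside.

How it is judged:
By the outcome, as a careful person would: the job done as asked, in the order asked, and still so for the second after the job is handed in, while the arm keeps its last pose, push and grip.
It also fails if it takes over 45 s, if anything falls off the work surface, if the arm or the gripper's body presses on something with over 40 N, if the wrist force passes 120 N, or if a joint passes its speed limit or range.

## Working session

There is one attempt and no reset: what is moved stays moved. The work goes in short steps, Python scripts to look and compute and a shell command to move; the robot and the scene stay as the last step left them, time stands still between calls to the robot, and variables do not carry over. Pictures are saved under pics/ and viewed, at most 10 in all, crops included, and the job is handed in when it is done.

```bash
mkdir -p pics; cat > h.py <<'E'
import numpy as np, cv2
from station import status, vision, order, silhouettes
from scipy.spatial.transform import Rotation as Ro
def save(p,n): cv2.imwrite(f'pics/{n}.png',p['pixels'][:,:,::-1])
def ray(p,uv):
    R,t=np.array(p['R']),np.array(p['t']); c=-R.T@t
    d=R.T@np.linalg.solve(p['K'],[uv[0],uv[1],1]); return c,d/np.linalg.norm(d)
def atz(p,uv,z):
    c,d=ray(p,uv); return c+d*(z-c[2])/d[2]
def proj(p,X):
    x=np.array(p['K'])@(np.array(p['R'])@np.array(X)+np.array(p['t'])); return x[:2]/x[2]
def tri(rays):
    A=np.zeros((3,3));b=np.zeros(3)
    for c,d in rays:
        M=np.eye(3)-np.outer(d,d);A+=M;b+=M@c
    return np.linalg.solve(A,b)
def cen(r):
    v,u=np.nonzero(r['region']); return np.array([u.mean(),v.mean()])
E
python3 - <<'E'
from h import *
o=status.get_obs(); print(o)
ps={}
for n in ['top','side']:
    p=vision.camera(n); ps[n]=p; 
    np.savez(f'{n}0.npz',**{k:p[k] for k in('pixels','K','R','t')})
    print(n,'cam at',-np.array(p['R']).T@p['t'])
    for th in ['warmer','heat_knob','lid','lid_bar','stamp','loose_vial','flat_carton','gel']:
        for r in silhouettes(th,p)[:2]: print(th,round(r['score'],2),r['extent'],cen(r).round(1),atz(p,cen(r),0.1).round(3))
a=np.vstack([ps['top']['pixels'],ps['side']['pixels']])
save(ps['top'],'top0');save(ps['side'],'side0')
E
```

```text
{'time_s': 0.0, 'qpos': array([-1.24159834e+00,  3.00474870e-01,  1.52159414e+00, -4.04932173e-06,
        1.32068816e+00, -6.65973108e-02]), 'joint_vel': array([-0.00065117, -0.00061429,  0.00075443,  0.00034645, -0.00095046,
       -0.00257137]), 'tau': array([-2.66621682e-04, -5.31802154e+01, -3.52730334e+01,  7.08201667e-02,
        2.44173309e-02, -7.58216947e-05]), 'ee_pos': array([ 0.21195979, -0.50722871,  0.20487874]), 'eef_rot': array([-3.14043046e+00, -7.35825086e-05,  3.95796263e-01]), 'force': array([-0.21356239,  0.76392247,  0.32532707]), 'moment': array([0.00417921, 0.0073612 , 0.00269814]), 'grip_force': 0.0, 'grip_width': 0.09387944987232888}
top cam at [0.03563111 0.09849127 1.76288833]
warmer 0.56 [189.4, 155.1, 285.9, 213.7] [236.6 184.8] [0.586 0.044 0.1  ]
heat_knob 0.49 [259.9, 174.1, 272.6, 187.9] [265.4 182.4] [ 0.575 -0.057  0.1  ]
heat_knob 0.31 [151.6, 226.1, 165.9, 239.8] [156.1 231.3] [0.476 0.344 0.1  ]
lid 0.8 [190.4, 159.8, 250.0, 206.0] [218.3 182.6] [0.607 0.106 0.1  ]
lid 0.36 [343.7, 158.6, 370.7, 177.7] [356.4 167.5] [ 0.566 -0.386  0.1  ]
stamp
[... 656 characters left out ...]
 0.1  ]
heat_knob 0.49 [241.3, 179.9, 258.8, 200.4] [250.3 189.9] [0.561 0.002 0.1  ]
lid 0.93 [233.3, 155.4, 293.6, 191.8] [265.  175.8] [0.601 0.13  0.1  ]
lid_bar 0.96 [233.8, 157.9, 295.7, 189.2] [264.7 175.5] [0.6   0.132 0.1  ]
stamp 0.41 [235.5, 162.2, 244.2, 172.7] [240.  166.4] [0.507 0.208 0.1  ]
loose_vial 0.76 [196.2, 255.6, 210.0, 279.0] [201.  268.9] [ 0.488 -0.463  0.1  ]
loose_vial 0.4 [248.5, 185.7, 257.8, 198.3] [251.  190.4] [ 0.564 -0.002  0.1  ]
flat_carton 0.73 [233.5, 260.0, 257.4, 290.0] [244.5 273.9] [ 0.588 -0.471  0.1  ]
gel 0.92 [284.4, 137.5, 297.9, 181.8] [294.5 160.2] [0.703 0.305 0.1  ]
gel 0.39 [221.9, 153.2, 296.0, 238.9] [259.3 199.5] [ 0.595 -0.067  0.1  ]
```

View pics/top0.png

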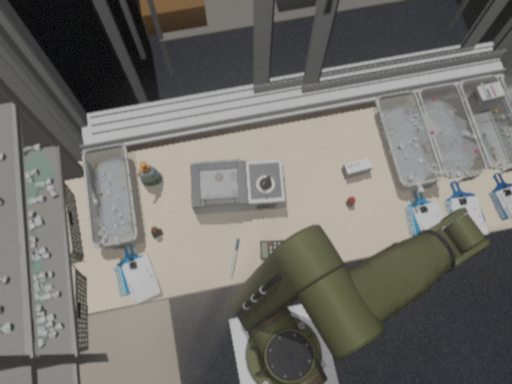

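View pics/side0.png

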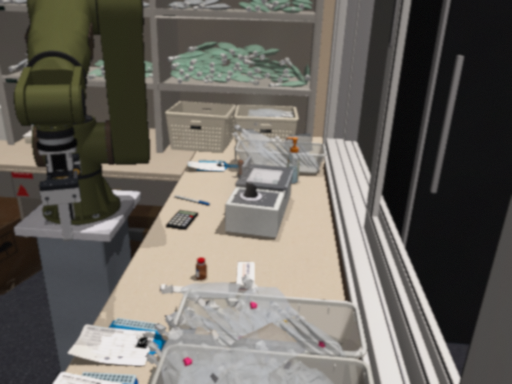

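Top view: warmer at columns 190–285, rows 157–212, with the knob at about (266,183) and the lid on its left. Side view: warmer at (258,205), knob at (251,190). I'll fit the warmer pose to both silhouettes.

```bash
cat >> h.py <<'E'
def box(x0,x1,y0,y1,z0,z1): return np.array([[x,y,z] for x in(x0,x1) for y in(y0,y1) for z in(z0,z1)])/1000
PARTS=[box(-80,80,-228,98,0,100),box(-80,80,-96,96,101,113),box(-71,-61,-55,55,148,158),box(-37,7,-185,-141,100,144)]
def W(pose,P): 
    c,s=np.cos(pose[2]),np.sin(pose[2]); P=np.atleast_2d(P)
    return np.c_[pose[0]+c*P[:,0]-s*P[:,1],pose[1]+s*P[:,0]+c*P[:,1],P[:,2]]
def pp(p,X): return np.array([proj(p,x) for x in X])
def render(p,pose,S=4):
    m=np.zeros((384*S,512*S),np.uint8)
    for P in PARTS:
        h=cv2.convexHull(pp(p,W(pose,P)).astype(np.float32))
        cv2.fillConvexPoly(m,np.round((h+.5)*S).astype(np.int32),255)
    return cv2.resize(m,(512,384),interpolation=cv2.INTER_AREA)/255.
E
python3 - <<'E'
from h import *
from scipy.optimize import minimize
ps=[vision.camera(n) for n in('top','side')]
ms=[silhouettes('warmer',p)[0]['region'].astype(float) for p in ps]
f=lambda q,w=(1,1):sum(k*np.abs(render(p,q)-m).sum()/m.sum() for p,m,k in zip(ps,ms,w))
for w in((1,1),(1,0),(0,1)):
    best=min((minimize(f,[.59,.105,y],args=(w,),method='Nelder-Mead',options=dict(initial_simplex=[[.59,.105,y],[.61,.105,y],[.59,.125,y],[.59,.105,y+.1]])) for y in(-.15,-.05,.05,.15)),key=lambda r:r.fun)
    print(w,best.x,best.fun)
    if w==(1,1): q=best.x
print('knob',W(q,[-.015,-.163,.137]),'bar',W(q,[-.066,0,.153]))
ims=[]
for p,(u,v) in zip(ps,((240,185),(258,195))):
    im=p['pixels'].copy(); x0,y0=u-64,v-56
    c=cv2.resize(im[y0:y0+112,x0:x0+128],None,fx=5,fy=5,interpolation=cv2.INTER_CUBIC)[:,:,::-1].copy()
    c=cv2.resize(c,(512,448)); s=4
    for P in PARTS:
        h=cv2.convexHull(pp(p,W(q,P)).astype(np.float32))[:,0]
        cv2.polylines(c,[np.round((h+.5-[x0,y0])*s).astype(np.int32)],True,(0,0,255),1)
    ims.append(c[:, 56:456])
cv2.imwrite('pics/fit.png',np.hstack(ims))
E
```

```text
(1, 1) [ 0.60488513  0.11899283 -0.0198212 ] 2.5033678759370983
(1, 0) [ 0.60850172  0.10453279 -0.12680268] 0.03200205071312708
(0, 1) [0.59701065 0.47235934 0.00540614] 1.2600909694894467
knob [[ 0.58665743 -0.04367785  0.137     ]] bar [[0.53889809 0.12030094 0.153     ]]
```

View pics/fit.png

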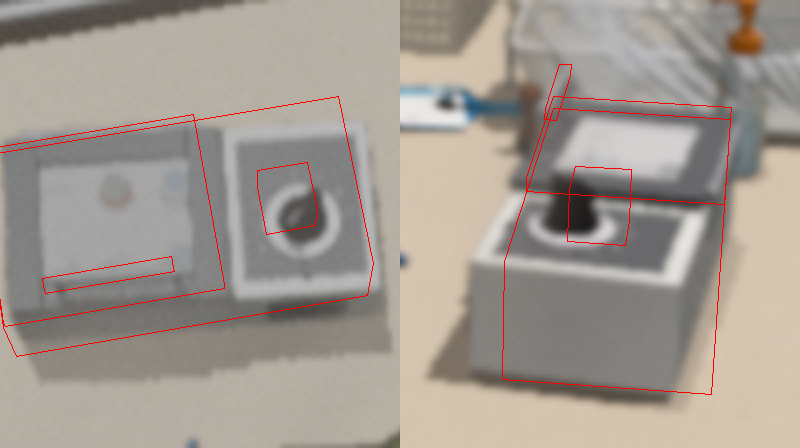

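The "both" fit is off because the side network's first answer was a different region. I'll redo it with the largest region and work out a viewing pose.

```bash
cat >> h.py <<'E'
def rel(pos,R,o=None):
    o=o or status.get_obs(); R0=Ro.from_euler('xyz',o['eef_rot'])
    return np.r_[R0.inv().apply(np.array(pos)-o['ee_pos'])/.5,(R0.inv()*R).as_rotvec()/(np.pi/2)].round(4)
def down(yaw): return Ro.from_euler('xyz',[np.pi,0,yaw])
E
python3 - <<'E'
from h import *
from scipy.optimize import minimize
ps=[vision.camera(n) for n in('top','side')]
ms=[max((r['region'] for r in silhouettes('warmer',p)),key=lambda r:r.sum()).astype(float) for p in ps]
f=lambda q,w=(1,1):sum(k*np.abs(render(p,q)-m).sum()/m.sum() for p,m,k in zip(ps,ms,w))
for w in((1,1),(1,0),(0,1)):
    best=min((minimize(f,[.6,.105,y],args=(w,),method='Nelder-Mead',options=dict(initial_simplex=[[.59,.105,y],[.61,.105,y],[.59,.125,y],[.59,.105,y+.1]])) for y in(-.2,-.1,0,.1)),key=lambda r:r.fun)
    q=best.x;print(w,q,best.fun,'knob',W(q,[-.015,-.163,.137]),'bar',W(q,[-.066,0,.153]))
p=vision.camera('wrist'); o=status.get_obs()
R0=Ro.from_euler('xyz',o['eef_rot']).as_matrix()
print('cam in tool',R0.T@(-np.array(p['R']).T@p['t']-o['ee_pos']),'axis',R0.T@np.array(p['R'])[2],p['K'][0][0])
print(rel([.55,-.05,.33],down(0)))
print([rel([.5,-.02,.36],down(y)) for y in (-.1,)])
E
```

```text
(1, 1) [ 0.60434386  0.10621577 -0.12587299] 0.1178224790975929 knob [[ 0.56899938 -0.05361153  0.137     ]] bar [[0.53886603 0.11450147 0.153     ]]
(1, 0) [ 0.60863496  0.10531742 -0.12823234] 0.030918605384275894 knob [[ 0.57291349 -0.05442605  0.137     ]] bar [[0.54317686 0.11375757 0.153     ]]
(0, 1) [ 0.60291863  0.120784   -0.12458266] 0.03962780022950656 knob [[ 0.5677804  -0.03908878  0.137     ]] bar [[0.53743015 0.1289852  0.153     ]]
cam in tool [ 8.36345023e-02  1.74486063e-04 -1.78077103e-01] axis [-2.85047954e-01  3.18778673e-04  9.58513204e-01] 280.6281850758483
[ 0.9764 -0.5836 -0.2491 -0.      0.      0.252 ]
[array([ 0.9073, -0.6775, -0.3091, -0.    ,  0.    ,  0.3156])]
```

```bash
python3 -m pendant '[0.2,-0.15,-0.31,0,0,0.1,1, 0.5,-0.4,-0.31,0,0,0.2,1, 0.907,-0.6775,-0.31,0,0,0.3156,1, 0.907,-0.6775,-0.31,0,0,0.3156,1, 0.907,-0.6775,-0.31,0,0,0.3156,1, 0.907,-0.6775,-0.31,0,0,0.3156,1, 0.907,-0.6775,-0.31,0,0,0.3156,1, 0.907,-0.6775,-0.31,0,0,0.3156,1, 0.907,-0.6775,-0.31,0,0,0.3156,1, 0.907,-0.6775,-0.31,0,0,0.3156,1, 0.907,-0.6775,-0.31,0,0,0.3156,1, 0.907,-0.6775,-0.31,0,0,0.3156,1]'
python3 -c "
from h import *
print(rel([.57,.03,.36],down(-.126)))"
```

```text
time_s: 2.55
ee_pos: [0.4999, -0.019, 0.3608]
eef_rot: [3.142, -0.001, -0.1]
force: [1.1, -1.1, 0.5]
grip_width: 0.0945
grip_force: 0.0
[ 0.1298 -0.1116  0.0017  0.     -0.0004  0.0167]
```

```bash
python3 -m pendant '[0.13,-0.11,0,0,0,0.0167,1, 0.13,-0.11,0,0,0,0.0167,1, 0.13,-0.11,0,0,0,0.0167,1]'
python3 - <<'E'
from h import *
p=vision.camera('wrist'); q=[.6086,.1053,-.128]
np.savez('w1.npz',**{k:p[k] for k in('pixels','K','R','t')})
for th in['heat_knob','lid_bar','warmer']:
    for r in silhouettes(th,p)[:2]: print(th,round(r['score'],2),r['extent'],cen(r).round(1))
print('pred knob',pp(p,W(q,[-.015,-.163,.137])),'bar ends',pp(p,W(q,[[-.066,-.055,.153],[-.066,.055,.153]])))
im=p['pixels'][:,:,::-1].copy()
for P in PARTS: cv2.polylines(im,[np.round(cv2.convexHull(pp(p,W(q,P)).astype(np.float32))).astype(np.int32)],True,(0,0,255),1)
cv2.imwrite('pics/w1.png',cv2.resize(im,(800,600),interpolation=cv2.INTER_CUBIC))
E
```

```text
time_s: 2.85
ee_pos: [0.5713, 0.0295, 0.3582]
eef_rot: [3.142, 0.003, -0.123]
force: [0.1, -0.1, -0.2]
grip_width: 0.0945
grip_force: 0.0
heat_knob 0.56 [293.8, 142.8, 327.3, 172.7] [307.8 157.3]
lid_bar 0.62 [130.2, 88.5, 264.9, 199.7] [200.4 143.2]
lid_bar 0.44 [455.6, 103.2, 510.0, 137.0] [486.  116.7]
warmer 0.71 [131.9, 87.0, 351.9, 205.2] [240.3 142.8]
pred knob [[310.23759993 157.08696427]] bar ends [[234.86238421 194.05303813]
 [158.06364674 193.78562928]]
```

View pics/w1.png

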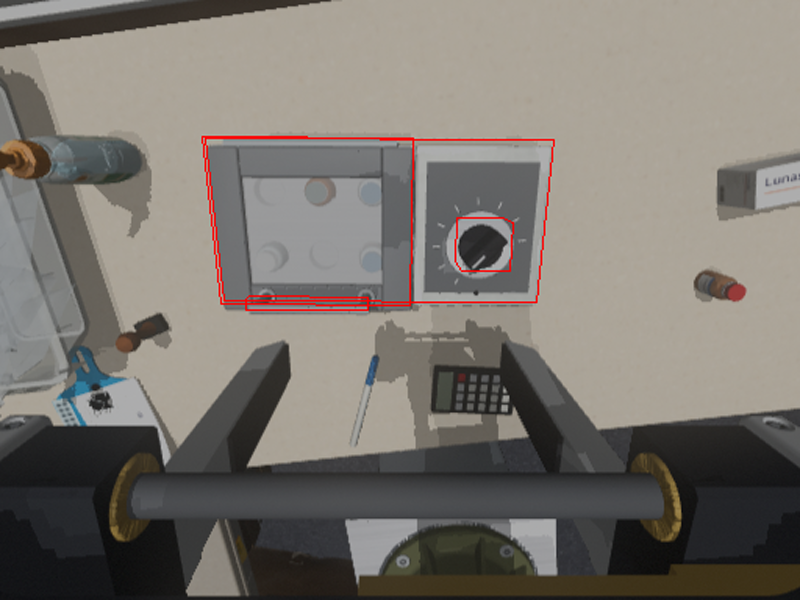

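The warmer model sits within a few mm. The knob is at zoomed (483,247) with its white line pointing front-left, roughly 0.7 rad from off; the bar's posts are at (265,297) and (366,298). Next is a closer second wrist view above the knob.

```bash
python3 -c "
from h import *
print(rel([.57,-.05,.26],down(-.126)))"
```

```text
[ 0.0215  0.1515  0.2012  0.     -0.0003 -0.0005]
```

```bash
python3 -m pendant '[0.02,0.152,0.2,0,0,0,1, 0.02,0.152,0.2,0,0,0,1, 0.02,0.152,0.2,0,0,0,0.2, 0.02,0.152,0.2,0,0,0,0.2, 0.02,0.152,0.2,0,0,0,0.2, 0.02,0.152,0.2,0,0,0,0.2]'
python3 - <<'E'
from h import *
p=vision.camera('wrist'); q=[.6043,.1053,-.126]
np.savez('w2.npz',**{k:p[k] for k in('pixels','K','R','t')})
for th in['heat_knob','heat_knob_grip']:
    for r in silhouettes(th,p)[:2]: print(th,round(r['score'],2),r['extent'],cen(r).round(1))
print('pred knob',pp(p,W(q,[-.015,-.163,.137])))
im=p['pixels'][:,:,::-1].copy()
for P in PARTS: cv2.polylines(im,[np.round(cv2.convexHull(pp(p,W(q,P)).astype(np.float32))).astype(np.int32)],True,(0,0,255),1)
cv2.imwrite('pics/w2.png',cv2.resize(im,(800,600),interpolation=cv2.INTER_CUBIC))
E
```

```text
time_s: 3.65
ee_pos: [0.5701, -0.0491, 0.2623]
eef_rot: [-3.142, -0.003, -0.126]
force: [-0.5, 0.5, 0.6]
grip_width: 0.0654
grip_force: 0.0
heat_knob 0.92 [237.3, 163.1, 274.4, 202.0] [256.6 180.2]
heat_knob_grip 0.7 [241.5, 163.4, 273.8, 197.6] [256.4 179.8]
pred knob [[257.33646336 184.0622374 ]]
```

View pics/w2.png

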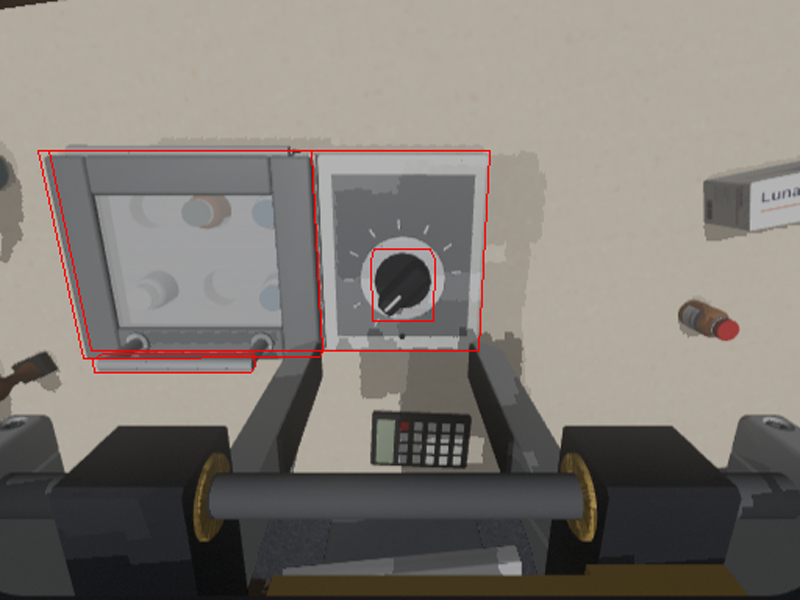

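```bash
python3 - <<'E'
from h import *
p1,p2=[dict(np.load(f)) for f in('w1.npz','w2.npz')]; q=[.6043,.1053,-.126]
s=lambda u,v:np.array([u,v])/1.5625
print('disc pred',pp(p2,W(q,[-.015,-.163,.114]))*1.5625,pp(p1,W(q,[-.015,-.163,.114]))*1.5625)
print('tri',tri([ray(p1,s(483,247)),ray(p2,s(403,281))]),'model',W(q,[-.015,-.163,.12]))
a,b=atz(p2,s(384,311),.144),atz(p2,s(400,296),.144); d=b-a; y=np.arctan2(d[1],d[0]); print('line yaw',y,'theta',-.126-y)
# bar grip outline: principal axis of dark pixels' white line
c,dd=atz(p2,s(403,281),.116),0; print('disc centre at .116',c, 'line end',a)
im=p2['pixels'][150:215,230:285]; cv2.imwrite('pics/k.png',cv2.resize(im[:,:,::-1],None,fx=9,fy=9,interpolation=cv2.INTER_CUBIC))
c,d2=proj(p2,[0,0,0]),0
# posts: base on lid top z=.113
for P in((-.066,-.05,.113),(-.066,.05,.113),(-.066,-.055,.153),(-.066,.055,.153)): print(P,pp(p2,W(q,P))*1.5625)
E
```

```text
disc pred [[401.57765089 279.65106625]] [[480.40860384 245.22404029]]
tri [ 0.56865973 -0.05569288  0.11979441] model [[ 0.56893521 -0.05452281  0.12      ]]
line yaw -0.9217384905335225 theta 0.7957384905335225
disc centre at .116 [ 0.56825386 -0.05550257  0.116     ] line end [ 0.55532432 -0.03974705  0.144     ]
(-0.066, -0.05, 0.113) [[260.67263894 340.99087254]]
(-0.066, 0.05, 0.113) [[136.19756018 341.0971423 ]]
(-0.066, -0.055, 0.153) [[251.32119283 362.34736522]]
(-0.066, 0.055, 0.153) [[ 97.6571492 362.4797453]]
```

View pics/k.png

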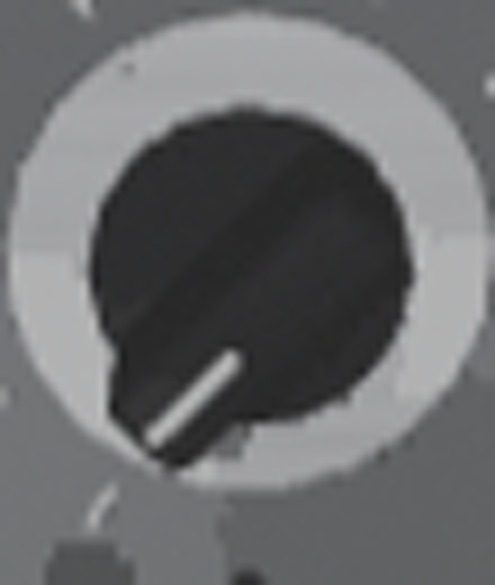

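Knob is at (0.5687, -0.0552), its height is consistent with the model, and θ≈0.80 rad. Next I rotate above it and descend.

```bash
python3 -c "
from h import *
print(rel([.5687,-.0552,.18],down(-.922)),rel([.5687,-.0552,.121],down(-.922)))"
```

```text
[-1.400e-03  1.280e-02  1.629e-01 -5.000e-04 -1.100e-03  5.072e-01] [-1.600e-03  1.280e-02  2.809e-01 -5.000e-04 -1.100e-03  5.072e-01]
```

```bash
python3 -m pendant '[0,0.013,0.08,0,0,0.09,0, 0,0.013,0.16,0,0,0.18,0, -0.001,0.013,0.163,0,0,0.27,0, -0.001,0.013,0.163,0,0,0.36,0, -0.001,0.013,0.163,0,0,0.45,0, -0.001,0.013,0.163,0,-0.001,0.507,0, -0.001,0.013,0.163,0,-0.001,0.507,0, -0.001,0.013,0.22,0,-0.001,0.507,0, -0.001,0.013,0.28,0,-0.001,0.507,0, -0.001,0.013,0.28,0,-0.001,0.507,0, -0.001,0.013,0.28,0,-0.001,0.507,0]'
python3 -c "
from h import *
o=status.get_obs();print(o['qpos'],o['force'],rel([.5687,-.0552,.121],down(-.922)))"
```

```text
time_s: 4.9
ee_pos: [0.5688, -0.0558, 0.1211]
eef_rot: [3.141, 0.001, -0.921]
force: [0.3, 0.4, 0.8]
grip_width: 0.047
grip_force: 0.0
[-1.62073858e-01  4.28400368e-01  1.55096211e+00  5.73369616e-04
  1.16343286e+00  2.32914874e+00] [0.28911472 0.43253787 0.75120719] [-0.001  -0.0006  0.0002  0.0003  0.0008  0.0009]
```

Positioned well; close on the bar with 25 N.

```bash
python3 -m pendant '[0,0,0,0,0,0,-1, 0,0,0,0,0,0,-1, 0,0,0,0,0,0,-1, 0,0,0,0,0,0,-1, 0,0,0,0,0,0,-1, 0,0,0,0,0,0,-1]' 25
python3 -c "
from h import *
o=status.get_obs();print(o['force'],o['moment'])"
```

```text
time_s: 5.5
ee_pos: [0.5682, -0.0562, 0.1206]
eef_rot: [3.14, 0.001, -0.923]
force: [-4.2, -2.5, 3.6]
grip_width: 0.0139
grip_force: 24.9
[-4.16413345 -2.49983436  3.64438132] [-0.35422888  0.86009816 -0.01200621]
```

```bash
python3 -m pendant '[0,0,0,0,0,-0.07,-1, 0,0,0,0,0,-0.14,-1, 0,0,0,0,0,-0.21,-1, 0,0,0,0,0,-0.28,-1, 0,0,0,0,0,-0.35,-1, 0,0,0,0,0,-0.42,-1, 0,0,0,0,0,-0.46,-1, 0,0,0,0,0,-0.48,-1, 0,0,0,0,0,-0.48,-1]'
python3 -c "
from h import *
o=status.get_obs();print(o['force'],o['moment'],o['eef_rot'])"
```

```text
time_s: 6.4
ee_pos: [0.5689, -0.055, 0.1206]
eef_rot: [-3.14, 0.001, -0.167]
force: [2.2, 6.4, 1.8]
grip_width: 0.0142
grip_force: 24.9
[2.20766287 6.39784647 1.75901883] [ 1.2223156  -0.28745266  0.07046645] [-3.13951247e+00  5.35966301e-04 -1.67010201e-01]
```

```bash
for i in 1 2 3; do python3 -m pendant '[0,0,0,0,0,-0.02,-1, 0,0,0,0,0,-0.02,-1]' >/dev/null
python3 -c "
from h import *
o=status.get_obs();print(o['force'].round(2),o['moment'].round(3),o['eef_rot'][2],o['grip_width'])"; done
```

```text
[2.35 7.37 2.05] [ 1.365 -0.345 -0.059] -0.13576750445068164 0.014026153389917329
[3.02 6.81 1.13] [ 1.373 -0.374 -0.513] -0.10493931000996781 0.0141110879535972
[3.6  7.7  0.68] [ 1.261 -0.634 -0.436] -0.07362417264762033 0.014237393858097176
```

The moment has saturated at about 0.5 N·m past yaw -0.126, so the knob is at its stop. Releasing, rising and checking.

```bash
python3 -m pendant '[0,0,0,0,0,0,0, 0,0,0,0,0,0,0, 0,0,0,0,0,0,0, 0,0,0,0,0,0,0, 0,0,-0.06,0,0,0,0, 0,0,-0.15,0,0,0,0, 0,0,-0.24,0,0,0,0, 0,0,-0.3,0,0,0.04,0, 0,0,-0.3,0,0,0.04,0]'
python3 - <<'E'
from h import *
p=vision.camera('wrist'); q=[.6043,.1053,-.126]
np.savez('w3.npz',**{k:p[k] for k in('pixels','K','R','t')})
k=pp(p,W(q,[-.015,-.163,.13]))[0]; print(k)
u,v=(k-35).astype(int)
a=cv2.resize(p['pixels'][v:v+70,u:u+70],(400,400),interpolation=cv2.INTER_CUBIC)
b=pp(p,W(q,[-.066,0,.153]))[0]; print('bar ends pred',pp(p,W(q,[[-.066,-.055,.153],[-.066,.055,.153]])))
u0,v0=int(max(b[0]-50,0)),int(b[1]-50); print('crop',u,v,u0,v0)
c=cv2.resize(p['pixels'][v0:v0+100,u0:u0+100],(400,400),interpolation=cv2.INTER_CUBIC)
cv2.imwrite('pics/k2.png',np.hstack([a,c])[:,:,::-1])
# expected line direction at off
print(pp(p,W(q,[[-.036,-.163,.144],[-.015,-.163,.144]])))
print(rel([.53,.10,.27],down(1.445)))
E
```

```text
time_s: 7.9
ee_pos: [0.5698, -0.0563, 0.2748]
eef_rot: [-3.141, -0.006, -0.139]
force: [0.2, -0.2, -0.3]
grip_width: 0.0469
grip_force: 0.0
[251.05192298 180.51276486]
bar ends pred [[158.80816782 229.18845279]
 [ 64.50196134 230.4108776 ]]
crop 216 145 61 179
[[251.27370894 201.02098787]
 [250.99417693 183.58693226]]
[-1.2030e-01 -2.9870e-01  3.7000e-03  7.0000e-04 -1.2000e-03 -1.0073e+00]
```

View pics/k2.png

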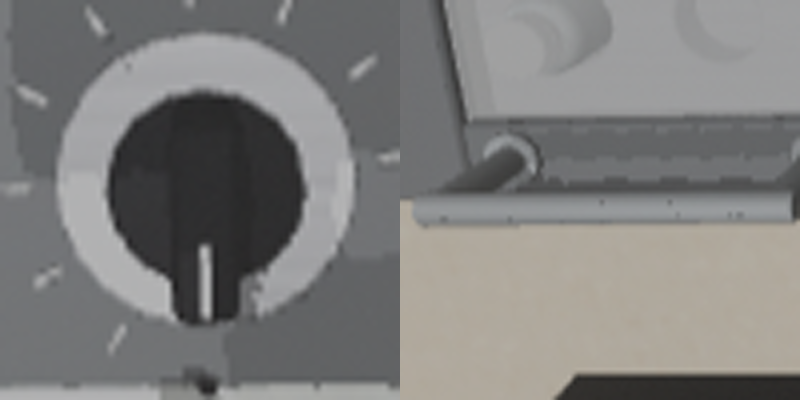

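Knob: the white line at zoomed (205,245–318) points straight at the front, so it's off. The bar spans original pixels (64,231)–(160,230.6), within 1 px of the model. Next I turn the tool a quarter turn above the bar for a second view.

```bash
python3 -m pendant '[0,-0.08,0,0,0,-0.09,0, -0.03,-0.16,0,0,0,-0.18,0, -0.06,-0.24,0,0,0,-0.27,0, -0.09,-0.3,0,0,0,-0.36,0, -0.12,-0.3,0,0,0,-0.45,0, -0.12,-0.3,0,0,0,-0.54,0, -0.12,-0.3,0,0,0,-0.63,0, -0.12,-0.3,0,0,0,-0.72,0, -0.12,-0.3,0,0,0,-0.81,0, -0.12,-0.3,0,0,0,-0.9,0, -0.12,-0.3,0,0,0,-0.98,0, -0.12,-0.3,0,0,0,-0.99,0]'
python3 - <<'E'
from h import *
p=vision.camera('wrist'); q=[.6043,.1053,-.126]
np.savez('w4.npz',**{k:p[k] for k in('pixels','K','R','t')})
b=pp(p,W(q,[-.066,0,.153]))[0]; print('bar ends pred',b,pp(p,W(q,[[-.066,-.055,.153],[-.066,.055,.153]])))
for r in silhouettes('lid_bar',p)[:2]: print(r['score'],r['extent'])
im=p['pixels'].copy(); 
for P in PARTS[1:3]: cv2.polylines(im,[np.round(cv2.convexHull(pp(p,W(q,P)).astype(np.float32))).astype(np.int32)],True,(255,0,0),1)
u0,v0=np.clip((b-[100,75]).astype(int),0,[312,234]); print(u0,v0)
cv2.imwrite('pics/b.png',cv2.resize(im[v0:v0+150,u0:u0+200],(800,600),interpolation=cv2.INTER_CUBIC)[:,:,::-1])
h=W(q,[.08,0,.106])[0]; print('hinge',h)
print(rel([*W(q,[-.067,0,0])[0][:2],.20],down(1.445)),rel([*W(q,[-.067,0,0])[0][:2],.135],down(1.445)))
E
```

```text
time_s: 9.15
ee_pos: [0.5293, 0.1007, 0.2689]
eef_rot: [-3.138, 0.0, 1.421]
force: [-0.3, 0.2, 0.1]
grip_width: 0.0468
grip_force: 0.0
bar ends pred [259.48259571 172.43384689] [[260.333479   219.87421997]
 [258.53820526 119.78005092]]
0.56 [242.0, 77.3, 389.2, 235.4]
159 97
hinge [0.6836658  0.09524665 0.106     ]
[ 2.820e-02  1.280e-02  1.387e-01 -1.900e-03 -1.000e-04 -1.880e-02] [ 2.820e-02  1.320e-02  2.687e-01 -1.900e-03 -1.000e-04 -1.880e-02]
```

View pics/b.png

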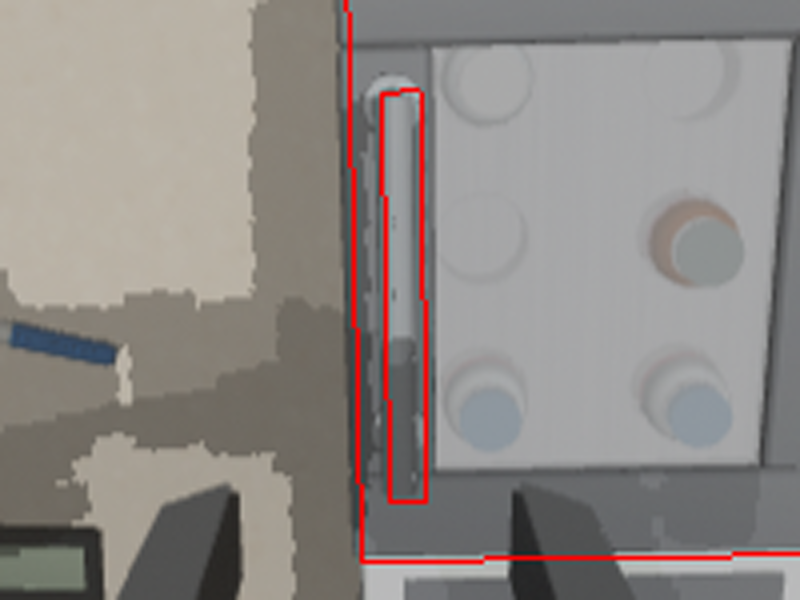

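The bar at zoomed columns 385–418, rows 92–500 matches the model at 153 mm height within about 1 mm. Descending onto it and closing.

```bash
python3 -m pendant '[0.028,0.013,0.08,0,0,-0.019,0, 0.028,0.013,0.139,0,0,-0.019,0, 0.028,0.013,0.139,0,0,-0.019,0, 0.028,0.013,0.2,0,0,-0.019,0, 0.028,0.013,0.268,0,0,-0.019,0, 0.028,0.013,0.268,0,0,-0.019,0, 0.028,0.013,0.268,0,0,-0.019,-1, 0.028,0.013,0.268,0,0,-0.019,-1, 0.028,0.013,0.268,0,0,-0.019,-1, 0.028,0.013,0.268,0,0,-0.019,-1, 0.028,0.013,0.268,0,0,-0.019,-1, 0.028,0.013,0.268,0,0,-0.019,-1]' 20
python3 - <<'E'
from h import *
o=status.get_obs(); print(o['force'].round(2),o['qpos'].round(3)); R0=Ro.from_euler('xyz',o['eef_rot'])
w=Ro.from_euler('z',-.126); b0=w.apply([-.146,0,.047])
for d in range(5,51,5):
    a=np.radians(d); ry=Ro.from_rotvec(w.apply([0,a,0]))
    s=ry.apply(b0)-b0
    full=R0.inv().apply(s)/.5
    # tool tilts by half
    tl=R0.inv()*Ro.from_rotvec(w.apply([0,a/2,0]))*R0
    g=R0.apply([0,0,-.019]); s2=s+g-(Ro.from_rotvec(w.apply([0,a/2,0])).apply(g))
    print(d,full.round(3),(R0.inv().apply(s2)/.5).round(3),(tl.as_rotvec()/(np.pi/2)).round(3))
E
```

```text
time_s: 10.45
ee_pos: [0.5366, 0.114, 0.1364]
eef_rot: [-3.136, -0.0, 1.448]
force: [-11.7, 1.8, 5.7]
grip_width: 0.0094
grip_force: 20.0
[-11.71   1.8    5.71] [0.142 0.365 1.601 0.002 1.18  0.264]
5 [-0.     0.009 -0.025] [-0.     0.008 -0.025] [0.028 0.    0.   ]
10 [-0.     0.02  -0.049] [-0.     0.017 -0.05 ] [0.056 0.    0.   ]
15 [-0.     0.034 -0.073] [-0.     0.029 -0.073] [0.083 0.    0.   ]
20 [-0.     0.049 -0.094] [-0.     0.043 -0.095] [0.111 0.    0.   ]
25 [-0.     0.066 -0.115] [-0.     0.058 -0.116] [0.139 0.    0.   ]
30 [-0.     0.085 -0.134] [-0.     0.076 -0.135] [0.167 0.001 0.   ]
35 [-0.     0.106 -0.151] [-0.     0.094 -0.153] [0.194 0.001 0.   ]
40 [-0.     0.128 -0.166] [-0.     0.115 -0.169] [0.222 0.001 0.   ]
45 [-0.     0.151 -0.18 ] [-0.     0.136 -0.183] [0.25  0.001 0.   ]
50 [-0.     0.175 -0.191] [-0.     0.159 -0.195] [0.278 0.001 0.   ]
```

Gripped (9.4 mm ≈ bar). Lift along the arc with the tool tilting half as much as the lid, checking at 20°.

```bash
python3 -m pendant '[0,0.002,-0.012,0.014,0,0,-1, 0,0.006,-0.025,0.028,0,0,-1, 0,0.015,-0.05,0.056,0,0,-1, 0,0.027,-0.073,0.083,0,0,-1, 0,0.041,-0.095,0.111,0,0,-1, 0,0.041,-0.095,0.111,0,0,-1]'
python3 - <<'E'
from h import *
o=status.get_obs(); print(o['force'].round(2))
q=[.6043,.1053,-.126]; h=W(q,[.08,0,.106])[0]; w=Ro.from_euler('z',-.126)
def ang():
    o=status.get_obs(); g=o['ee_pos']+Ro.from_euler('xyz',o['eef_rot']).apply([0,0,-.019])
    v=w.inv().apply(g-h); return np.degrees(np.arctan2(v[2],-v[0])-np.arctan2(.047,.146)),np.hypot(v[0],v[2])
print(ang())
E
```

```text
time_s: 11.05
ee_pos: [0.5585, 0.1111, 0.1848]
eef_rot: [-2.963, -0.001, 1.447]
force: [-12.7, 0.5, 6.3]
grip_width: 0.0094
grip_force: 20.0
[-12.68   0.52   6.34]
(np.float64(20.614499490466567), np.float64(0.1567903883215194))
```

```bash
python3 - <<'E'
from h import *
o=status.get_obs(); R0=Ro.from_euler('xyz',o['eef_rot']); w=Ro.from_euler('z',-.126)
a0=20.3; b0=Ro.from_euler('z',-.126).apply(Ro.from_euler('y',a0,degrees=True).apply([-.146,0,.047]))
g=R0.apply([0,0,-.019])
for d in (25,30,35,40,45):
    a=np.radians(d-a0); s=Ro.from_rotvec(w.apply([0,a,0])).apply(b0)-b0
    T=Ro.from_rotvec(w.apply([0,a/2,0])); s2=s+g-T.apply(g)+w.apply([-.0015,0,0])
    print(d,(R0.inv().apply(s2)/.5).round(4),((R0.inv()*T*R0).as_rotvec()/(np.pi/2)).round(4))
E
```

```text
25 [-0.      0.0082 -0.0212] [0.0261 0.0001 0.    ]
30 [-0.0001  0.0219 -0.0432] [0.0539 0.0001 0.    ]
35 [-0.0001  0.0375 -0.0639] [0.0817 0.0002 0.    ]
40 [-0.0001  0.0548 -0.083 ] [0.1094 0.0003 0.    ]
45 [-0.0002  0.0737 -0.1005] [0.1372 0.0004 0.    ]
```

```bash
python3 -m pendant '[0,0.008,-0.021,0.026,0,0,-1, 0,0.022,-0.043,0.054,0,0,-1, 0,0.0375,-0.064,0.082,0,0,-1, 0,0.055,-0.083,0.109,0,0,-1, 0,0.074,-0.1005,0.137,0,0,-1, 0,0.074,-0.1005,0.137,0,0,-1, 0,0.074,-0.1005,0.137,0,0,-1]'
python3 - <<'E'
from h import *
from scipy.optimize import minimize_scalar
w=Ro.from_euler('z',-.126); o=status.get_obs(); print(o['force'].round(2))
for q in([.6043,.1053,-.126],[.6025,.1053,-.126]):
    h=W(q,[.08,0,.106])[0]
    g=o['ee_pos']+Ro.from_euler('xyz',o['eef_rot']).apply([0,0,-.017]); v=w.inv().apply(g-h); print(np.degrees(np.arctan2(v[2],-v[0])-np.arctan2(.047,.146)),np.hypot(v[0],v[2]))
q=[.6035,.1053,-.126]
def lid(a):
    r=Ro.from_euler('y',a,degrees=True); H=np.array([.08,0,.106])
    return [W(q,r.apply(P-H)+H) for P in (PARTS[1],PARTS[2])]
ims=[]
for n in('side','top'):
    p=vision.camera(n); im=p['pixels']; c=pp(p,W(q,[0,0,.17]))[0]; x0,y0=(c-40).astype(int)
    s=5; z=cv2.resize(im[y0:y0+80,x0:x0+80],None,fx=s,fy=s,interpolation=cv2.INTER_CUBIC)[:,:,::-1].copy()
    for a,col in((45,(0,0,255)),):
        for P in lid(a): cv2.polylines(z,[np.round((cv2.convexHull(pp(p,P).astype(np.float32))+.5-[x0,y0])*s).astype(np.int32)],True,col,1)
    ims.append(z)
    k=silhouettes('lid',p)[:1]
    for r in k: print(n,r['score'],r['extent'],[ (a,np.r_[pp(p,np.vstack(lid(a))).min(0),pp(p,np.vstack(lid(a))).max(0)].round(1)) for a in(40,45,50)])
cv2.imwrite('pics/fin.png',np.hstack(ims))
E
```

```text
time_s: 11.75
ee_pos: [0.6031, 0.1054, 0.2275]
eef_rot: [-2.75, -0.0, 1.448]
force: [-6.8, -1.8, 6.3]
grip_width: 0.0096
grip_force: 20.0
[-6.82 -1.79  6.34]
43.56925619485902 0.15621957591031482
44.14750176089938 0.15537304464737417
top 0.82 [189.1, 162.3, 204.0, 182.8] [(40, array([187.6, 158.1, 246.4, 188.5])), (45, array([187.1, 158.1, 246.1, 184.9])), (50, array([186.7, 158. , 245.9, 181.1]))]
```

View pics/fin.png

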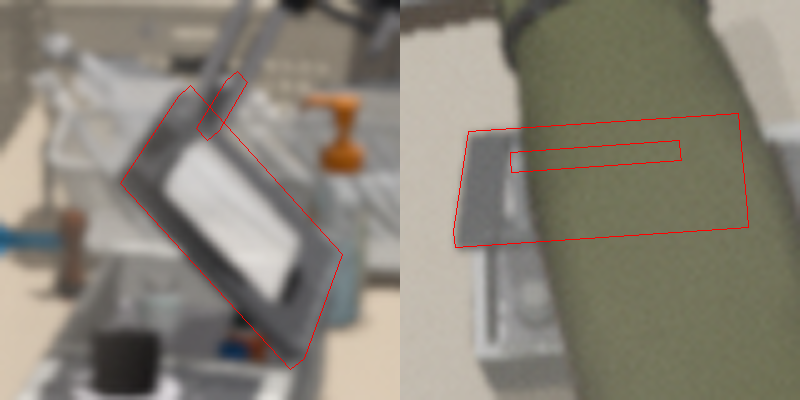

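The side and top views match the 45° lid outline closely, and kinematics gives about 44°. I'll nudge 0.8°, settle, check it's still and hand in.

```bash
python3 -m pendant '[0,0.0015,-0.0018,0.004,0,0,-1, 0,0.003,-0.0036,0.004,0,0,-1, 0,0.003,-0.0036,0.004,0,0,-1, 0,0.003,-0.0036,0.004,0,0,-1, 0,0.003,-0.0036,0.004,0,0,-1, 0,0.003,-0.0036,0.004,0,0,-1]'
python3 - <<'E'
from h import *
w=Ro.from_euler('z',-.126); o=status.get_obs(); print(o['force'].round(2),abs(o['joint_vel']).max(),o['grip_width'],o['grip_force'])
h=W([.603,.1053,-.126],[.08,0,.106])[0]
v=w.inv().apply(o['ee_pos']+Ro.from_euler('xyz',o['eef_rot']).apply([0,0,-.017])-h); d=np.degrees(np.arctan2(v[2],-v[0])-np.arctan2(.047,.146)); print(d)
if 43.8<d<46.5 and o['grip_width']>.008: print(order.hand_in())
E
```

```text
time_s: 12.55
ee_pos: [0.6049, 0.1052, 0.2285]
eef_rot: [-2.744, 0.0, 1.448]
force: [-6.9, -2.1, 5.1]
grip_width: 0.0091
grip_force: 20.0
[-6.92 -2.07  5.08] 0.0007625205578064791 0.009121628866708477 19.998666644096375
44.78265322848079
the job is handed in; nothing more can be done
None
```

The job is handed in: the heat knob is turned anticlockwise to its off stop (confirmed by the wrist camera), and the gripper is holding the lid still at about 45° (44.8° worked out from the arm pose).

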